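# Clear the cut-off stand: scrap down the chute, spacer out of its nest

## Robot

A 6-joint arm with a two-finger parallel gripper is mounted at the origin on the work surface. World frame = base frame: x ahead of the robot, y to its left, z up, the work surface at z = 0. Lengths are in mm, angles in rad, forces in N, time in s.
With the tool pointing down it reaches from about 400 to 925 mm from the base axis. Payload 12.5 kg.
Tool frame: the origin (TCP) lies midway between the tips of the shut fingers; the grasp point (between the pads) lies 19 mm behind it; z points along the fingers, y is the line along which they close (so a half turn about z gives the same grasp; the last joint's range is limited). The gripper opens to 95 mm and grips with 3 to 60 N. Pads are 20 mm wide; open, the fingers measure 119 mm over their backs; the gripper's body (75 mm by 180 mm) begins 59 mm behind the grasp point.
Start: joints at [1.131, 0.491, 1.559, -0, 1.092, -0.106], TCP at [204.756, 590.527, 214.661] pointing down, gripper open.
Joint ranges: [-3.1, 3.1], [-0.84, 2.19], [0.05, 2.79], [-1.13, 4.28], [0.06, 2.93], [-2.69, 2.69]. Speed limits (rad/s): [2.22, 2.22, 2.79, 3.14, 3.14, 3.14].

## Interface

Orientations are given as [roll, pitch, yaw] about the fixed x, y, z axes, in that order (R = Rz(yaw) Ry(pitch) Rx(roll)).
In Python, from cell import env gives the robot as it stands.
- The arm moves only by the tool arm_command, never from a script. Its argument "targets" is a list of rows, each a list of 5 numbers: the shift along the tool's x, y, z in mm, then the turn about the tool's z in degrees, then the opening, from 0 (shut) to 1 (fully open). In form: [[tx, ty, tz, roll, fingers], ...]. A call has 1 to 5 rows; each row is the pose to reach, as a shift and turn from the pose commanded when the call began, along the tool's axes at that moment; what a row does not reach only later rows make up. A row lasts 1/10 s, in which the tool goes at most 50 mm and 8.59 degrees, less where a joint would pass 70% of its speed; a pose out of reach is approached as far as the arm can. A call with a gripper value outside its range is refused whole. The fingers move at their own pace and stop on an object; the grip force is fixed at half the most. Time passes only in rows, so rows that repeat a pose let the fingers close. It gives the time, the measured TCP pose, the force, the opening and the grip force at its end, in the units of the state.
- env.state(): the state, without advancing time (a new reading comes with each control period).
- env.read_camera(name): name is "side" or "top" or "wrist"; returns a dict with "frame" (420x560x3 uint8, red, green, blue), "vertical_fov" (degrees; the focal length in pixels is half the picture's height over the tangent of half this angle, whatever the lens; pixels are square), "cx", "cy" (the principal point, pixels), "world_from_camera" (4x4, takes a point from camera to world coordinates); the wrist camera has in their place "hand_eye" (4x4, takes a point from camera to tool coordinates, whose origin is the TCP and whose axes are the flange's). Camera axes: x right, y down, z forward; pixel columns grow to the right and rows downward; lengths in mm; the calibration is good to about 2 mm. A picture is of the moment at which its call begins: read the wrist's pose just before it. There is no depth.
- env.job_done(): hands the job in; it is judged then, once.
The state is a dict: "t": time; "joints": joint angles; "qvel": joint speeds; "tau": joint torques, N m; "eef_pos": TCP position; "tcp_rot": TCP orientation; "ft_force": force on the tool from outside, world axes, zero at the start; "moment": the same for the moment, N m; "opening": opening from 0.0 (shut) to 1.0 (fully open); "grip_force": force on a finger pad.
Only numpy, scipy, OpenCV 4.12 (cv2) and the standard library are available. Lean on these libraries where they do the work, as an engineer would, in place of code of your own. Each camera call takes 0.05 s, during which the arm holds its last target. There are 200 camera calls.

## Task

The cut is done, so clear the cut-off stand. First slide the short piece of steel angle along the deck and over the ledge, without lifting it, so that it drops into the scrap chute; then press the ejector lever down to raise the round spacer out of its nest, and stand the spacer upright inside the low wooden tray. Leave the nut on the deck and the tin beyond the lever where they are.

Things in the scene. Friction and masses are not known exactly. Their poses are not given: they have to be found in the camera images.
- stand: The cut-off stand, fixed to the bench: a grey box with a flat dark steel deck, top 120 mm above the bench. Origin on the bench; own x points across the deck to the ledge, z up. The deck runs from x -80 to +80 mm and from y -130 to +160 mm. Its edge at x = +80 mm is the ledge, straight and without a lip.
- nest (a point): Centre of the mouth of the round nest in the deck, at deck height; at x 0, y -65 mm in the stand's frame, axes as the stand's. The nest is 39 mm wide and 26 mm deep with a flat seat; the ejector pin comes up through a hole in the seat's middle.
- ejector (a joint): Ejector lever angle in rad: 0 = up (as found), 0.45 = fully down. The pivot is at x 0, y -150, z 75 mm of the stand, its axis along the stand's x; the arm points to the stand's -y, away from the deck. Pressing the pad down lifts the pin by 45 mm per rad, the first 3 mm being idle, so fully down raises the spacer by 17 mm and leaves its top 15 mm above the deck. About 4 to 6 N at the pad moves it; it is stiff and stays where it is left.
- pad (a point): Middle of the top face of the black pad (44 by 40 mm) at the end of the ejector lever, 85 mm from the pivot; level and 87 mm above the bench as found; it goes down by 37 mm.
- chute: Open-topped scrap chute of sheet aluminium, fixed below the ledge. Origin on the bench straight below the ledge's edge, at the middle of the chute's width; x points away from the stand (as the stand's x), z up. Inside it is 96 mm wide (y -48 to +48 mm) and runs from x 0 to 177 mm. The side walls are 105 mm high for the first 90 mm, then 60 mm, as is the end wall; the floor slopes down from about 70 mm high at the ledge to 6 mm.
- offcut: Offcut of steel angle, 60 mm long, two 30 mm legs 4 mm thick, about 105 g: one leg lies flat on the deck, the other stands up along the edge away from the ledge. Origin in the middle of the underside of the flat leg; its length is along its y, the upright leg's outer face is at its x = -15 mm, the flat leg reaches to x = +15 mm, towards the ledge.
- spacer: Finished aluminium spacer, a plain round disc 36 mm in diameter and 24 mm high with a dark 10 mm bore, about 66 g. Origin in the centre of its underside, z along its axis. It starts seated in the nest with its top 2 mm below the deck.
- tray: Low empty wooden tray, fixed, 130 mm (its x) by 160 mm (its y), walls 5 mm thick, rim 12 mm above the bench, inner floor 5 mm above the bench. Origin in the middle of its underside.
- nut: Bystander: steel nut 22 mm wide, 10 mm high, lying on the deck between offcut and nest. Origin at its underside.
- tin: Bystander: tin, 70 mm wide, 70 mm high, standing on the bench beyond the ejector lever. Origin at its underside.

How it is judged:
By the outcome, as a careful person would: the job done as asked, in the order asked, and still so for the second after the job is handed in, with the robot touching nothing.
It also fails if it takes over 64 s, if anything falls off the work surface, if the arm or the gripper's body presses on something with over 40 N, if the wrist force passes 120 N, or if a joint passes its speed limit or range.

## Working session

There is one attempt and no reset: what is moved stays moved. The work goes in short steps, Python scripts to look and compute and a tool call to move; the robot and the scene stay as the last step left them, time stands still between calls to the robot, and variables do not carry over. Pictures are saved under pics/ and viewed, at most 10 in all, crops included, and the job is handed in when it is done.

Besides the shell and the picture viewer there is one more tool, called as a command line: name --pt "numbers of a row" for each row, then --argument value for the rest. arm_command: Moves the arm, as the interface text tells. Its arguments: {"type":"object","properties":{"targets":{"type":"array","items":{"type":"array","items":{"type":"number"}}}},"required":["targets"]}

```bash
mkdir -p pics; ls; python3 - <<'E'
from cell import env
import cv2,numpy as np
for n in("top","side"):
    c=env.read_camera(n); cv2.imwrite(f"pics/{n}0.png",cv2.cvtColor(c["frame"],cv2.COLOR_RGB2BGR))
    print(n,c["vertical_fov"],c["cx"],c["cy"],np.round(c["world_from_camera"],4).tolist())
s=env.state();print(s)
E
```

```text
pics
top 52.64507974471343 280.2305395003404 211.86198184093456 [[0.0224, -0.9874, 0.1567, 419.7518], [-0.9997, -0.0227, -0.0005, -32.979], [0.0041, -0.1566, -0.9876, 1043.8954], [0.0, 0.0, 0.0, 1.0]]
side 46.66123131696051 274.3974926895161 210.61532516500318 [[-0.9859, -0.1172, 0.1192, 406.3203], [-0.1669, 0.7304, -0.6624, 823.3841], [-0.0094, -0.6729, -0.7397, 1076.4671], [0.0, 0.0, 0.0, 1.0]]
{'t': 0.1, 'joints': array([ 1.13142958e+00,  4.91496755e-01,  1.55937849e+00, -1.52526983e-05,
        1.09166925e+00, -1.05567593e-01]), 'qvel': array([-0.00034101, -0.00140885, -0.00266174, -0.00028517,  0.00079983,
        0.00022592]), 'tau': array([ 2.30086953e-03, -6.13615251e+01, -2.58604610e+01,  6.93808822e-02,
        4.69317113e-02, -3.71786825e-05]), 'eef_pos': array([204.64829031, 590.3318633 , 214.12519534]), 'tcp_rot': array([-3.14064469e+00, -8.68438127e-05,  2.80780050e+00]), 'ft_force': array([ 0.29860447,  0.09502547, -0.09909262]), 'moment': array([-0.02482189, -0.03151296,  0.03818218]), 'grip_force': 0.0, 'opening': 0.9999399149878692}
```

View pics/top0.png

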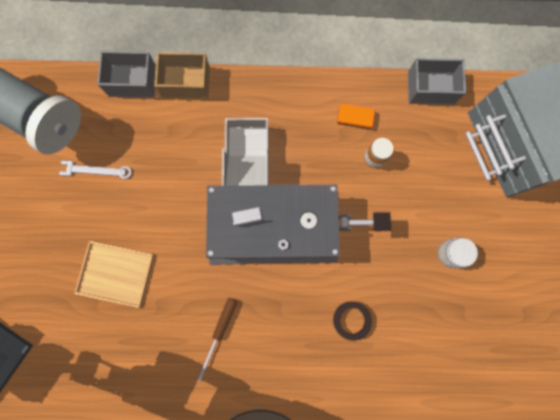

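View pics/side0.png

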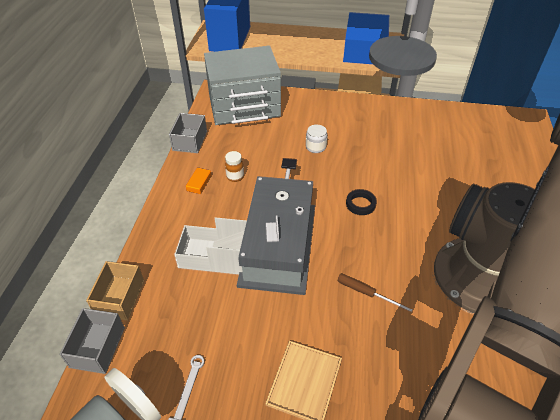

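The top view shows the stand (deck corners about (208,187), (338,186)), offcut (246,216), spacer (309,220), nut (284,244), pad (382,221), tray (115,274) and chute (247,155). I'll enlarge it to read them more closely.

```bash
python3 - <<'E'
import cv2
a=cv2.imread("pics/top0.png")
cv2.imwrite("pics/c1.png",cv2.resize(a[115:265,200:400],None,fx=4,fy=4,interpolation=cv2.INTER_CUBIC))
E
```

```text
(no output)
```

View pics/c1.png

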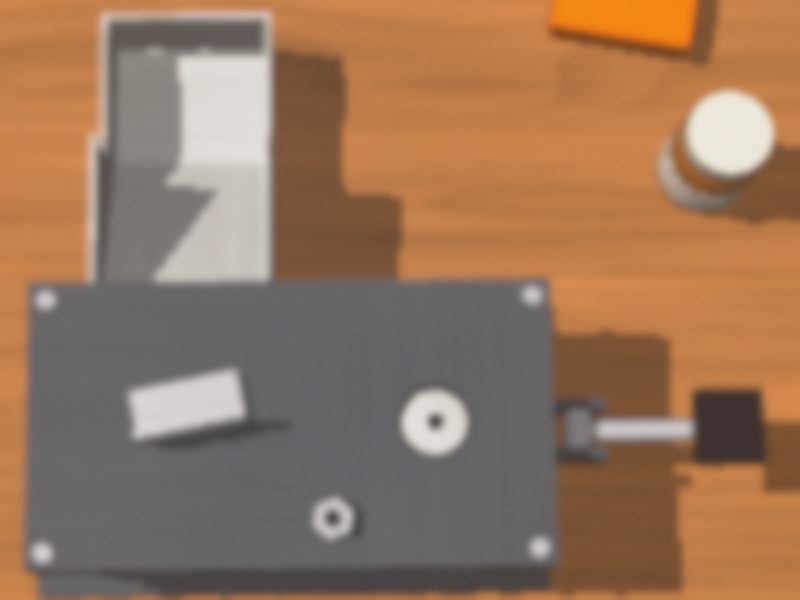

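```bash
cat > h.py <<'E'
import numpy as np
from cell import env
np.set_printoptions(precision=2,suppress=True)
def ray(c,T,u,v,z):
    f=210/np.tan(np.radians(c["vertical_fov"]/2))
    d=T[:3,:3]@np.array([(u-c["cx"])/f,(v-c["cy"])/f,1]); o=T[:3,3]
    return (o+d*(z-o[2])/d[2])[:2]
def proj(c,T,p):
    f=210/np.tan(np.radians(c["vertical_fov"]/2))
    q=T[:3,:3].T@(np.array(p)-T[:3,3]); return np.array([c["cx"]+f*q[0]/q[2],c["cy"]+f*q[1]/q[2]])
E
python3 - <<'E'
from h import *
c=env.read_camera("top");T=np.array(c["world_from_camera"])
C=lambda u,v:(200+u/4-.4,115+v/4-.4)
for n,u,v,z in [("TL",30,283,120),("TR",548,280,120),("BR",554,570,120),("BL",26,570,120),("b1",45,300,120),("b2",532,295,120),("b3",540,547,120),("b4",41,553,120),
 ("oTL",127,392,124),("oTR",238,369,124),("oBR",246,415,150),("oBL",134,439,150),("oBRz120",246,415,120),("spc",435,422,118),("nut",334,518,130),("padTL",694,391,87),("padBR",765,462,87),("chL",102,15,60),("chR",271,15,60),("chL105",92,137,105),("chR105",271,283,105),("bottle",730,133,70)]:
    print(n,ray(c,T,*C(u,v),z))
for p in [(91,243),(153,252),(140,305),(77,292),(115,274)]: print("tray",ray(c,T,*p,12))
print("tin",ray(c,T,462,253,70))
E
```

```text
TL [622.27 130.49]
TR [ 630.68 -157.62]
BR [ 469.91 -161.12]
BL [463.46 124.82]
b1 [612.82 121.7 ]
b2 [ 621.94 -148.73]
b3 [ 482.19 -153.5 ]
b4 [472.81 117.15]
oTL [561.58  73.66]
oTR [575.77  13.23]
oBR [546.66   6.92]
oBL [532.44  65.91]
oBRz120 [550.92   8.26]
spc [549.7  -95.78]
nut [494.58 -41.2 ]
padTL [ 575.31 -245.57]
padBR [ 535.43 -285.39]
chL [802.82 105.62]
chR [805.28   2.97]
chL105 [711.86 101.87]
chR105 [628.72  -2.98]
bottle [ 734.2  -272.65]
tray [496.33 424.23]
tray [477.96 272.37]
tray [351.83 294.51]
tray [378.81 446.79]
tray [423.26 359.85]
tin [ 488.4  -452.09]
```

```bash
cat >> h.py <<'E'
from scipy.spatial.transform import Rotation as R
Y=0.034; O=np.array([547.9,-30.8]); ex=np.array([np.cos(Y),np.sin(Y)]); ey=np.array([-np.sin(Y),np.cos(Y)])
def st(x,y): return O+x*ex+y*ey     # stand -> world
def goal(*goals):   # (x,y,z,yaw of tool-y axis relative to world y)
    s=env.state(); Q=R.from_euler("xyz",s["tcp_rot"]).as_matrix()
    for x,y,z,a in goals:
        d=Q.T@(np.array([x,y,z])-s["eef_pos"])
        r=-np.degrees((np.pi+a-s["tcp_rot"][2]+np.pi)%(2*np.pi)-np.pi)
        print(d,"roll %.1f"%r)
E
python3 - <<'E'
from h import *
goal((515,31,214,.231))
E
```

```text
[-476.47 -426.81    0.51] roll -32.4
```

arm_command --pt "-160 -142 0 0 0.25" --pt "-160 -142 0 0 0.25" --pt "-160 -142 0 0 0.25" --pt "-160 -142 0 0 0.25" --pt "-160 -142 0 0 0.25"

```text
t: 0.65
eef_pos: [310.7, 400.8, 214.7]
tcp_rot: [-3.141, 0.0, 2.805]
ft_force: [0.1, 0.5, -0.6]
opening: 0.632
grip_force: 0.0
```

arm_command --pt "-160 -142 0 0 0.25" --pt "-160 -142 0 0 0.25" --pt "-160 -142 0 0 0.25" --pt "-160 -142 0 0 0.25" --pt "-160 -142 0 0 0.25"

```text
t: 1.15
eef_pos: [415.7, 214.7, 214.6]
tcp_rot: [-3.142, 0.0, 2.805]
ft_force: [-0.2, 0.7, -0.4]
opening: 0.258
grip_force: 0.0
```

arm_command --pt "-156 -143 0 -32.4 0.25" --pt "-156 -143 0 -32.4 0.25" --pt "-156 -143 0 -32.4 0.25" --pt "-156 -143 0 -32.4 0.25" --pt "-156 -143 0 -32.4 0.25"

```text
t: 1.65
eef_pos: [515.7, 29.8, 214.6]
tcp_rot: [3.141, 0.0, -2.905]
ft_force: [-0.4, -0.4, 0.2]
opening: 0.252
grip_force: 0.0
```

```bash
python3 - <<'E'
from h import *
import cv2
goal((515,31,160,.231),(515,31,123,.231))
# wrist picture, straightened crop
s=env.state();c=env.read_camera("wrist")
cv2.imwrite("pics/w1.png",cv2.cvtColor(c["frame"],cv2.COLOR_RGB2BGR))
H=np.array(c["hand_eye"]);print(H,c["vertical_fov"],c["cx"],c["cy"])
print(env.state()["joints"])
E
```

```text
[ 0.43  1.28 54.55] roll 0.3
[ 0.45  1.27 91.55] roll 0.3
[[  -0.     -0.97   -0.25   71.33]
 [   1.     -0.     -0.     -0.04]
 [   0.     -0.25    0.97 -170.24]
 [   0.      0.      0.      1.  ]] 58.333346149727625 277.88560305119705 212.8514428456301
[-0.08  0.34  1.82 -0.    0.98 -1.88]
```

View pics/w1.png

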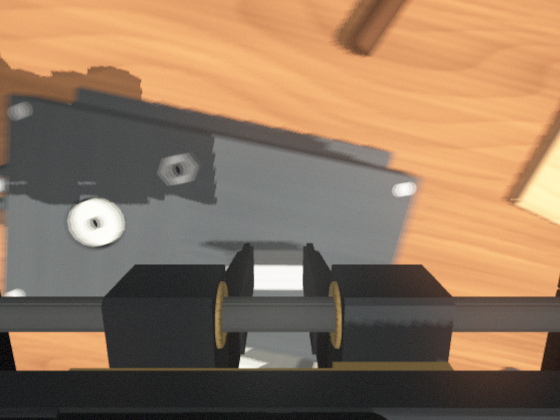

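arm_command --pt "0 1 50 0.3 0.25" --pt "0 1 80 0.3 0.25" --pt "0 1 91 0.3 0.25" --pt "0 1 91 0.3 0.25"

```text
t: 2.1
eef_pos: [514.1, 32.8, 122.8]
tcp_rot: [3.141, -0.002, -2.915]
ft_force: [-0.9, 0.7, 0.3]
opening: 0.249
grip_force: 0.0
```

```bash
python3 - <<'E'
from h import *
g=lambda x,y,a:(*st(x,y),123,a)
goal((529.8,34.2,123,.231),g(8,68,.13),g(30,70,.05),g(55,72,.034),g(102,74,.034))
E
```

```text
[-15.56  -2.17  -0.27] roll -0.2
[-39.47  -4.37  -0.32] roll 5.6
[-61.44  -6.63  -0.37] roll 10.1
[-86.36  -9.46  -0.42] roll 11.1
[-132.87  -16.51   -0.53] roll 11.1
```

arm_command --pt "-10 -1 0 0 0.25" --pt "-18 -2 0 0 0.25" --pt "-26 -3 0 2 0.25" --pt "-34 -4 0 4 0.25" --pt "-42 -5 0 6 0.25"

```text
t: 2.6
eef_pos: [557.7, 36.9, 125.0]
tcp_rot: [-3.141, 0.002, -3.021]
ft_force: [-2.1, 0.1, 1.6]
opening: 0.252
grip_force: 0.8
```

```bash
python3 - <<'E'
from h import *
import cv2
g=lambda x,y,a:(*st(x,y),123,a)
goal(g(30,70,.05),g(55,72,.034),g(102,74,.034))
c=env.read_camera("top");cv2.imwrite("pics/c2.png",cv2.resize(cv2.cvtColor(c["frame"],cv2.COLOR_RGB2BGR)[115:265,200:400],None,fx=4,fy=4))
c=env.read_camera("side");cv2.imwrite("pics/s2.png",cv2.resize(cv2.cvtColor(c["frame"],cv2.COLOR_RGB2BGR)[150:300,170:370],None,fx=3,fy=3))
E
python3 -c "
import cv2,numpy as np
a=cv2.imread('pics/c2.png');a=cv2.resize(a,(400,300));b=cv2.resize(cv2.imread('pics/s2.png'),(400,300));cv2.imwrite('pics/m2.png',np.hstack([a,b]))"
```

```text
[-18.09   1.06   2.  ] roll 4.0
[-43.17   0.9    2.04] roll 5.0
[-90.16  -1.17   2.12] roll 5.0
```

View pics/m2.png

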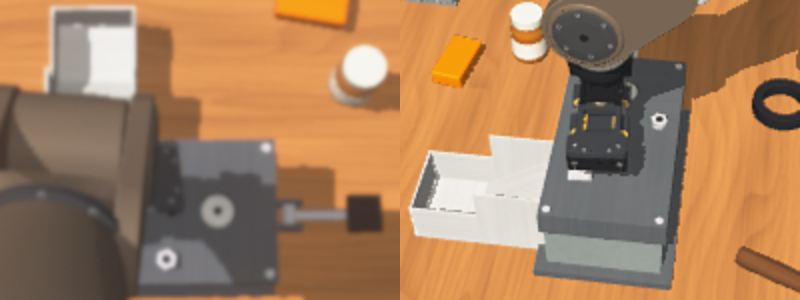

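The left half shows only the arm over the stand, with spacer and nut in place. In the side half a sliver of the offcut shows ahead of the gripper at (578,175), so it is being pushed as planned.

arm_command --pt "-10 0.5 1 2 0.25" --pt "-18 1 2 4 0.25" --pt "-27 1 2 5 0.25" --pt "-36 1 2 5 0.25" --pt "-45 1 2 5 0.25"

```text
t: 3.2
eef_pos: [601.7, 43.2, 122.0]
tcp_rot: [3.142, 0.0, -3.106]
ft_force: [-1.2, -0.5, 2.1]
opening: 0.251
grip_force: 0.9
```

arm_command --pt "-10 0 0 0 0.25" --pt "-20 0 0 0 0.25" --pt "-30 0 0 0 0.25" --pt "-40 0 0 0 0.25" --pt "-48 0 0 0 0.25"

```text
t: 3.7
eef_pos: [649.9, 44.8, 121.5]
tcp_rot: [3.142, 0.0, -3.107]
ft_force: [-0.4, 0.6, 0.4]
opening: 0.255
grip_force: 0.0
```

```bash
python3 - <<'E'
from h import *
import cv2
# retreat up; then above pad
goal((*st(80,70),220,.034),(*st(0,-232),220,.034))
c=env.read_camera("side");cv2.imwrite("pics/s3.png",cv2.resize(cv2.cvtColor(c["frame"],cv2.COLOR_RGB2BGR)[150:300,150:350],None,fx=3,fy=3))
E
```

```text
[ 24.49  -2.06 -98.5 ] roll 0.0
[ 104.66 -304.01  -98.53] roll 0.0
```

View pics/s3.png

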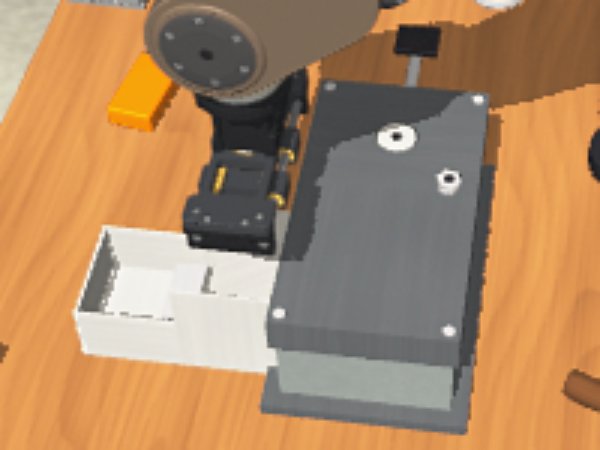

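arm_command --pt "0 0 -50 0 0" --pt "0 0 -90 0 0" --pt "30 -60 -90 0 0" --pt "50 -100 -90 0 0" --pt "70 -145 -90 0 0"

```text
t: 4.25
eef_pos: [587.2, -93.4, 212.0]
tcp_rot: [-3.141, 0.001, -3.106]
ft_force: [0.1, -0.3, 0.3]
opening: 0.002
grip_force: 0.0
```

arm_command --pt "35 -159 0 0 0" --pt "35 -159 0 0 0" --pt "35 -159 0 0 0" --pt "35 -159 0 0 0" --pt "35 -159 0 0 0"

```text
t: 4.75
eef_pos: [558.2, -254.1, 211.4]
tcp_rot: [3.141, -0.0, -3.11]
ft_force: [0.5, 0.2, -0.3]
opening: 0.002
grip_force: 0.0
```

```bash
python3 - <<'E'
from h import *
import cv2
goal((*st(0,-235),92,.034),(*st(0,-234),50,.034))
c=env.read_camera("top");a=cv2.cvtColor(c["frame"],cv2.COLOR_RGB2BGR)
c=env.read_camera("side");b=cv2.cvtColor(c["frame"],cv2.COLOR_RGB2BGR)
cv2.imwrite("pics/m4.png",np.hstack([cv2.resize(a[110:210,200:300],(400,400),interpolation=2),cv2.resize(b[190:290,160:260],(400,400),interpolation=2)]))
E
```

```text
[  2.62 -11.56 119.38] roll -0.1
[  2.61 -10.57 161.38] roll -0.1
```

View pics/m4.png

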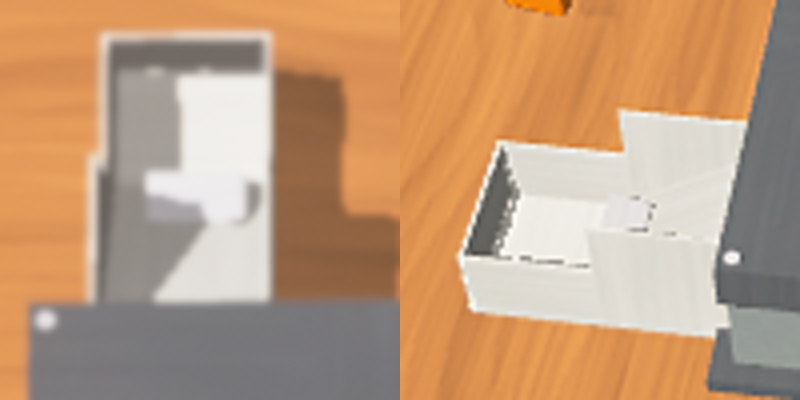

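The offcut lies fully inside the chute (left half about (200,195)). Next I'll press the lever.

arm_command --pt "2 -11 50 0 0" --pt "2 -11 95 0 0" --pt "2 -11 112 0 0" --pt "2 -11 119 0 0" --pt "2 -11 125 0 0"

```text
t: 5.35
eef_pos: [557.9, -262.3, 86.8]
tcp_rot: [-3.142, 0.0, -3.105]
ft_force: [-2.0, 1.5, 4.3]
opening: 0.002
grip_force: 2.0
```

arm_command --pt "0 0 7 0 0" --pt "0 0 14 0 0" --pt "0 0 20 0 0" --pt "0 0 26 0 0" --pt "0 0 30 0 0"

```text
t: 5.85
eef_pos: [557.7, -263.5, 57.1]
tcp_rot: [-3.141, 0.002, -3.107]
ft_force: [0.1, 2.1, 6.0]
opening: 0.006
grip_force: 2.1
```

```bash
python3 - <<'E'
from h import *
goal((*st(0,-234),50,.034)); s=env.state();print(s["eef_pos"],s["ft_force"])
E
```

```text
[ 1.89 -1.06  7.14] roll 0.0
[ 557.7  -263.53   57.14] [0.15 2.07 5.99]
```

arm_command --pt "0 0 4 0 0" --pt "0 0 6 0 0" --pt "0 0 7 0 0" --pt "0 0 8 0 0" --pt "0 0 8 0 0"

```text
t: 6.35
eef_pos: [557.6, -263.7, 50.2]
tcp_rot: [-3.141, 0.002, -3.107]
ft_force: [-2.4, 3.5, 16.0]
opening: 0.002
grip_force: 6.3
```

arm_command --pt "0 0 -20 0 0" --pt "0 0 -60 0 0" --pt "0 0 -110 0 0.6" --pt "0 0 -150 0 0.6" --pt "0 0 -150 0 0.6"

```text
t: 6.85
eef_pos: [558.7, -264.6, 204.3]
tcp_rot: [-3.136, 0.008, -3.107]
ft_force: [0.3, -0.9, -0.7]
opening: 0.201
grip_force: 0.0
```

arm_command --pt "2 50 0 0 0.6" --pt "2 100 0 0 0.6" --pt "2 150 0 0 0.6" --pt "2 168 0 0 0.6" --pt "2 168 0 0 0.6"

```text
t: 7.35
eef_pos: [548.8, -93.4, 198.1]
tcp_rot: [3.141, -0.001, -3.104]
ft_force: [0.4, -0.4, -1.0]
opening: 0.585
grip_force: 0.0
```

```bash
python3 - <<'E'
from h import *
import cv2
goal((*st(0,-65),122,.034))
s=env.state();c=env.read_camera("wrist");cv2.imwrite("pics/w5.png",cv2.cvtColor(c["frame"],cv2.COLOR_RGB2BGR))
M=np.eye(4);M[:3,:3]=R.from_euler("xyz",s["tcp_rot"]).as_matrix();M[:3,3]=s["eef_pos"]
T=M@np.array(c["hand_eye"]);print("spacer top expected px",proj(c,T,[*st(0,-65),135]),"nut",proj(c,T,[494.6,-41.2,130]))
E
```

```text
[-1.23 -2.44 76.12] roll 0.2
spacer top expected px [274.38 230.12] nut [364.65 146.09]
```

View pics/w5.png

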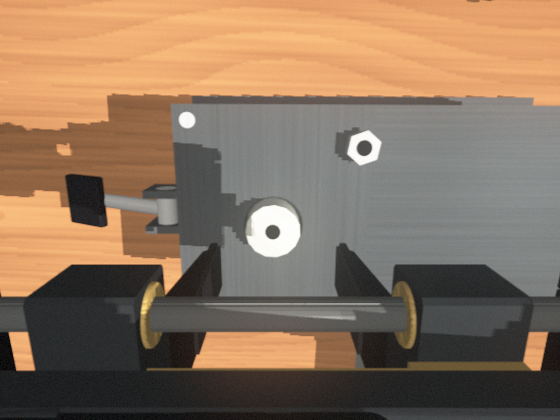

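The spacer is raised, its top centred at (273,231) against the expected (274,230). The nut at (364,147) is where expected too.

arm_command --pt "-1 -2.5 35 0 0.6" --pt "-1 -2.5 60 0 0.6" --pt "-1 -2.5 71 0 0.6" --pt "-1 -2.5 75 0 0.6" --pt "-1 -2.5 75 0 0.6"

```text
t: 7.9
eef_pos: [550.5, -98.8, 123.6]
tcp_rot: [3.141, -0.0, -3.108]
ft_force: [0.7, -0.7, 0.5]
opening: 0.593
grip_force: 0.0
```

arm_command --pt "0 0 0 0 0.2" --pt "0 0 0 0 0.2" --pt "0 0 0 0 0.2" --pt "0 0 0 0 0.2" --pt "0 0 0 0 0.2"

```text
t: 8.4
eef_pos: [550.6, -98.1, 124.2]
tcp_rot: [-3.141, 0.001, -3.107]
ft_force: [-1.4, 1.5, 6.0]
opening: 0.366
grip_force: 30.0
```

arm_command --pt "0 0 -6 0 0.2" --pt "0 0 -14 0 0.2" --pt "0 0 -30 0 0.2" --pt "0 0 -60 0 0.2" --pt "0 0 -85 0 0.2"

```text
t: 8.9
eef_pos: [550.3, -98.2, 210.2]
tcp_rot: [-3.142, 0.0, -3.107]
ft_force: [0.4, 0.6, -0.4]
opening: 0.37
grip_force: 30.0
```

```bash
python3 - <<'E'
from h import *
import cv2
goal((426,359,205,.034))
c=env.read_camera("side");print(env.state()["opening"],env.state()["grip_force"])
cv2.imwrite("pics/s6.png",cv2.resize(cv2.cvtColor(c["frame"],cv2.COLOR_RGB2BGR)[110:260,190:390],None,fx=4,fy=4,interpolation=2))
E
```

```text
[108.46 461.22   5.21] roll 0.0
0.37145161618613926 29.999850690364838
```

View pics/s6.png

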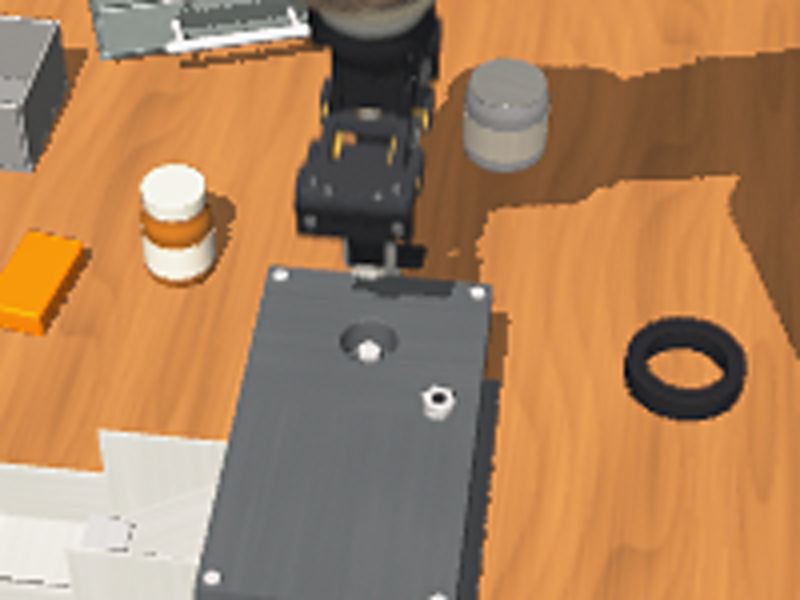

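The nest at (368,343) is empty with the pin showing, and the spacer is held. Moving it to the tray.

arm_command --pt "10 43 0 0 0.2" --pt "20 88 0 0 0.2" --pt "32 133 0 0 0.2" --pt "43 180 0 0 0.2" --pt "54 226 0 0 0.2"

```text
t: 9.45
eef_pos: [487.8, 127.4, 209.1]
tcp_rot: [3.142, 0.001, -3.107]
ft_force: [1.0, 0.4, -1.1]
opening: 0.373
grip_force: 30.0
```

arm_command --pt "11 47 0 0 0.2" --pt "22 94 0 0 0.2" --pt "33 141 0 0 0.2" --pt "44 188 0 0 0.2" --pt "54 235 0 0 0.2"

```text
t: 9.95
eef_pos: [425.6, 360.7, 209.2]
tcp_rot: [3.141, 0.001, -3.107]
ft_force: [0.4, 0.2, -0.8]
opening: 0.37
grip_force: 30.0
```

arm_command --pt "0 0 40 0 0.2" --pt "0 0 85 0 0.2" --pt "0 0 130 0 0.2" --pt "0 0 165 0 0.2" --pt "0 0 172 0 0.2"

```text
t: 10.45
eef_pos: [425.2, 357.9, 33.7]
tcp_rot: [-3.139, -0.005, -3.107]
ft_force: [-0.3, -0.1, 0.5]
opening: 0.374
grip_force: 30.0
```

```bash
python3 - <<'E'
from h import *
import cv2
goal((426,359,18,.034))
s=env.state();print(s["eef_pos"],s["ft_force"],s["opening"])
c=env.read_camera("side")
cv2.imwrite("pics/s7.png",cv2.resize(cv2.cvtColor(c["frame"],cv2.COLOR_RGB2BGR)[300:420,230:390],None,fx=4,fy=4,interpolation=2))
E
```

```text
[-0.91  1.07 15.66] roll 0.0
[425.2  357.95  33.67] [-0.28 -0.08  0.47] 0.37408461835145057
```

arm_command --pt "0 0 5 0 0.2" --pt "0 0 9 0 0.2" --pt "0 0 12 0 0.2" --pt "0 0 14 0 0.2" --pt "0 0 14 0 0.2"

```text
t: 11.0
eef_pos: [426.6, 358.9, 22.9]
tcp_rot: [3.141, 0.0, -3.107]
ft_force: [0.7, 0.1, -0.2]
opening: 0.368
grip_force: 30.0
```

arm_command --pt "0 0 1 0 0.2" --pt "0 0 2 0 0.2" --pt "0 0 3 0 0.2" --pt "0 0 4 0 0.2" --pt "0 0 4 0 0.2"

```text
t: 11.5
eef_pos: [426.5, 358.8, 18.5]
tcp_rot: [-3.142, -0.0, -3.107]
ft_force: [0.3, -0.6, -0.4]
opening: 0.372
grip_force: 30.0
```

arm_command --pt "0 0 0.5 0 0.2" --pt "0 0 1 0 0.2" --pt "0 0 1.5 0 0.2" --pt "0 0 1.5 0 0.2"

```text
t: 11.9
eef_pos: [426.6, 358.9, 18.0]
tcp_rot: [3.141, 0.0, -3.107]
ft_force: [-2.9, -1.7, 11.0]
opening: 0.372
grip_force: 30.0
```

Touched down with 11 N of contact force. Releasing and retreating.

arm_command --pt "0 0 -0.5 0 0.42" --pt "0 0 -0.5 0 0.48" --pt "0 0 -0.5 0 0.6" --pt "0 0 -0.5 0 0.6" --pt "0 0 -0.5 0 0.6"

```text
t: 12.4
eef_pos: [426.5, 358.9, 17.5]
tcp_rot: [-3.142, -0.0, -3.107]
ft_force: [0.4, 0.4, 0.5]
opening: 0.591
grip_force: 0.0
```

arm_command --pt "0 0 -15 0 0.6" --pt "0 0 -40 0 0.6" --pt "0 0 -85 0 0.6" --pt "0 0 -135 0 0.6" --pt "0 0 -180 0 0.6"

```text
t: 12.9
eef_pos: [426.4, 358.7, 199.8]
tcp_rot: [3.141, 0.0, -3.107]
ft_force: [-0.0, 1.5, 0.4]
opening: 0.601
grip_force: 0.0
```

```bash
python3 - <<'E'
from h import *
import cv2
W=cv2.cvtColor(env.read_camera("wrist")["frame"],cv2.COLOR_RGB2BGR)
S=cv2.cvtColor(env.read_camera("side")["frame"],cv2.COLOR_RGB2BGR)
cv2.imwrite("pics/f.png",np.hstack([cv2.resize(W,(400,300)),cv2.resize(S,(400,300))]))
E
```

```text
(no output)
```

View pics/f.png

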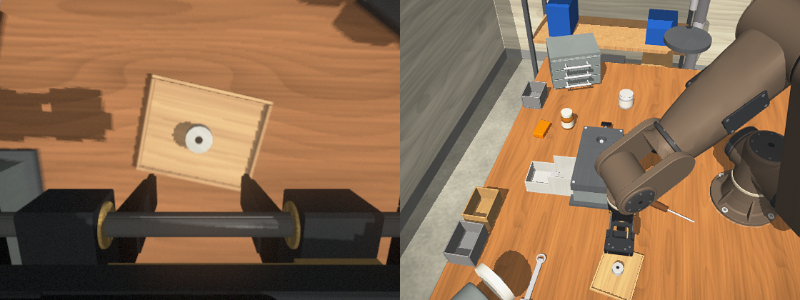

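The spacer stands upright in the tray, at (199,140) in the wrist view, and the arm is clear of everything.

```bash
python3 -c "
from cell import env
print(env.job_done())"
```

```text
the job is handed in; nothing more can be done
None
```

The job is handed in: the offcut is in the scrap chute, the ejector lever is fully down, the spacer stands upright in the tray, and the nut and tin were not touched; it took about 13 s of the 64 s allowed.

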